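Load a resistor into the tester's latched drawer and click it shut

ROBOT

A 6-joint arm with a two-finger parallel gripper is mounted at the origin on the work surface. World frame = base frame: x ahead of the robot, y to its left, z up, the work surface at z = 0. Lengths are in m, angles in degrees, forces in N, time in s.
With the tool pointing down it reaches from about 0.35 to 0.875 m from the base axis. Payload 4.2 kg.
Tool frame: the origin (TCP) lies on the front face of the gripper's body, between the roots of the fingers; the fingertips stand finger_overhang ahead of it and the grasp point (between the pads) lies 51 mm ahead of it (finger_overhang is the distance from the TCP to the fingertips, in m); z points along the fingers, y is the line along which they close (so a half turn about z gives the same grasp; the last joint's range is limited). The gripper opens to 87 mm and grips with 3 to 60 N. Pads are 19 mm wide; open, the fingers measure 117 mm over their backs; the gripper's body (75 mm by 190 mm) begins 51 mm behind the grasp point.
Start: joints at [82.426, 22.042, 0.453, 0, -68.411, -14.817], TCP at [0.238, 0.578, 0.292] pointing down, gripper open.
Joint ranges: [-179.83, 179.83], [-69.29, 118.12], [-61.27, 80.66], [-181.25, 117.63], [-171.15, -9.14], [-177.46, 177.46]. Speed limits (degrees/s): [159.86, 159.86, 180, 180, 180, 180].

INTERFACE

Orientations are given as a 3x3 rotation matrix whose columns are the frame's x, y, z axes.
In Python, from station import sense, capture, camera_model, finish_job, finger_overhang gives the robot as it stands. The module is installed in compiled form; this text tells all that it offers.
- The arm moves only by the tool jog_arm, never from a script. Its argument "rows" is a list that holds one entry, the list of rows, each a list of 4 numbers: the shift along the tool's x, y, z in m, then the turn about the tool's z in rad. A call has 1 to 20 rows; each row shifts and turns the commanded pose from where the row before left it, along the tool's axes as they then stand; what a row does not reach is not made up. A row lasts 1/8 s, in which the tool goes at most 62.5 mm and 10.7 degrees, less where a joint would pass 70% of its speed; a pose out of reach is approached as far as the arm can. A call is refused whole if a number of a shift passes 0.0625 or a number of a turn 0.188, either way. A call with a gripper value outside its range is refused whole. "claw" is the opening, from 0 (shut) to 1 (fully open), set as the call begins (left out, the last holds). The fingers move at their own pace and stop on an object; the grip force is fixed at half the most. Time passes only in rows, so rows that do not move let the fingers close. It gives the time, the measured TCP pose, the force, the opening and the grip force at its end, in the units of the state.
- sense(): the state, without advancing time (a new reading comes with each control period).
- capture(name): name is "scene" or "top" or "wrist"; returns the picture (400x640x3 uint8, red, green, blue); there is no depth.
- camera_model(name): a dict with "fovy" (degrees; the focal length in pixels is half the picture's height over the tangent of half this angle, whatever the lens; pixels are square), "cx", "cy" (the principal point, pixels), "eye" and "rotation" of the camera in the world. Camera axes: x right, y down, z forward; pixel columns grow to the right and rows downward; lengths in m; the calibration is good to about 2 mm. A picture is of the moment at which its call begins: read the wrist's pose just before it. camera_model takes no time and is no camera call; for the wrist camera it gives the pose at the moment of the call.
- finish_job(): hands the job in; it is judged then, once.
The state is a dict: "time_s": time; "joints": joint angles; "joint_velocities": joint speeds; "effort": joint torques, N m; "tcp_pos": TCP position; "ee_rot": TCP orientation; "wrist_force": force on the tool from outside, world axes, zero at the start; "moment": the same for the moment, N m; "gripper_width": opening from 0.0 (shut) to 1.0 (fully open); "gripper_force": force on a finger pad.
Only numpy, scipy, OpenCV 4.12 (cv2) and the standard library are available. Lean on these libraries where they do the work, as an engineer would, in place of code of your own. Each camera call takes 0.05 s, during which the arm holds its last target. There are 200 camera calls.

TASK

The component tester's drawer hangs half shut on its first catch. Press the release key on top so that the drawer pops right out, lay the finned power resistor flat in the drawer's well, then push the drawer past the first catch and fully home until it clicks a second time and stays shut. Press and push gently, never slamming the drawer or leaning on the key, set the resistor down gently, and leave the other things on the bench alone.

Things in the scene. Friction and masses are not known exactly. Their poses are not given: they have to be found in the camera images.
- tester: Low grey bench component tester, fixed, 200 deep (x) x 220 wide (y) x 66 high. Origin: on the bench under the middle of its front face; x points from the front into the tester, z up. The front looks to its own -x, roughly towards the robot; it has a display on the +y half and on the -y half the drawer, in an opening 100 wide (middle at y = -35), 8 to 46 above the bench.
- tray (a joint): Sprung drawer, travel out along the tester's -x, m. Starts at 0.030 on the first catch; released, it jumps to 0.070. Pushing in takes 5 N; 8 to 14 N before the first catch (click at 0.030) and again before home, a second click 18 to 36 mm deeper. Home varies, unseen: -0.006 to 0.012, firm stop 2 mm past it. Unclicked it springs back. Go slow; 17 N comes only at the stop, over 28 N is too much.
- tray_front (a point): On the drawer's flat aluminium front face, midway across, 30 above the bench; moves with the drawer. Axes as the tester's. The face is 96 wide (y), 10 to 44 above the bench, its panel 8 thick; at joint 0 it stands 10 proud of the tester's front (40 at the start, 80 fully out). Push here, towards +x.
- tray_well (a point): Middle of the floor of the shallow well in the white drawer, 16 above the bench, 37 behind the drawer's front face; moves with the drawer. Axes as the tester's. The well is 54 long (x, along the slide) by 32 wide (y) inside, its rim 4 thick and 6 high; outside the rim the drawer is flat, to y = +-44. Fully out, this point is 43 in front of the tester's front face.
- release (a joint): Travel of the release key straight down, m: 0 up, 0.008 fully down. Sprung: 1 N at the start, 6 N at the bottom, plus up to 2 N of friction; lets the drawer go at 3 to 6 mm. It dips by itself as the drawer is pushed over the first catch. It is damped and kicks back a little as the drawer goes: press slowly (some 15 mm/s); more than 30 N is too much.
- release_top (a point): Middle of the top of the release key, a plain white square push key 26 x 26 standing 12 above the tester's top (78 above the bench when up), in a dark bezel on the top at x = 60, y = 50 of the tester. Press straight down.
- resistor: The part to be tested: a brass-coloured finned aluminium-clad power resistor, 50 to 85 g, a block 34 x 24 x 20 high with a white ceramic lug (12 wide) at each end, 48 long over all (x), 24 wide (y), lying flat. Origin: centre of its underside; x along its length. The same either way round.
- heatsink: Bystander: a black finned heat sink, 36 x 36 x 25. Origin under its middle. Leave alone.
- tin: Bystander: a round plain metal tin, 40 across, 22 high. Origin under its middle. Leave alone.
- screwdriver: Bystander: a screwdriver, 170 long. Origin under its middle. Leave alone.
- spool: Bystander: a flanged metal spool, 60 across, 40 high. Origin under its middle. Leave alone.
- flux_bottle: Bystander: a small white bottle, 40 across, 85 high. Origin under its middle. Leave alone.
- multimeter: Bystander: a black hand multimeter, 150 x 75 x 40. Origin under its middle. Leave alone.
- breadboard: Bystander: a white breadboard with three chips, 165 x 55 x 16. Origin under its middle. Leave alone.
- parts_box: Bystander: a small cardboard box, 50 x 40 x 22, standing on the rear of the tester's top. Origin under its middle. Leave alone.

How it is judged (in metres and radians):
On the way, in this order (a step that is already met when the one before it is completed fails the run):
1. the release key has been pressed and the drawer has popped out (value of joint tray above 0.06 m), for 0.2 s.
2. the resistor lies flat in the well of the open drawer, let go (value of joint tray above 0.055 m and x of resistor in the frame of tray_well between -0.006 and 0.006 m and y of resistor in the frame of tray_well between -0.007 and 0.007 m and z of resistor in the frame of tray_well between -0.003 and 0.003 m and angle between resistor's own z axis and vertical below 0.12 rad and contact force between the fingers and resistor below 0.05 N), for 0.2 s.
At the end, for the whole second after the job is handed in: Drawer latched fully home on its second catch, at rest (joint below 16 mm; the first catch would be 30), release key up again (within 2 mm), resistor still and flat (0.12 rad) in the well: underside within 3 mm of its floor, centre within 6 mm along the slide and 7 mm across of its middle (value of joint tray between -0.009 and 0.016 m and velocity of joint tray below 0.005 m/s and value of joint release below 0.002 m and x of resistor in the frame of tray_well between -0.006 and 0.006 m and y of resistor in the frame of tray_well between -0.007 and 0.007 m and z of resistor in the frame of tray_well between -0.003 and 0.003 m and angle between resistor's own z axis and vertical below 0.12 rad and linear speed of resistor below 0.01 m/s); the robot touches nothing.
It fails at once if the robot pushes the drawer with more than 28 N (contact force between any of the fingers, the arm and tray above 28 N).
It fails at once if the robot presses the release key with more than 30 N (contact force between any of the fingers, the arm and release above 30 N).
It fails at once if the resistor is dropped or pressed hard into the drawer (more than 35 N) (contact force between resistor and tray above 35 N).
It fails at once if another thing on the bench is moved by more than 3 cm (distance of any of heatsink, tin, screwdriver, spool, flux_bottle, multimeter, breadboard, parts_box from where it was at the start of the episode above 0.03 m).
It also fails if it takes over 72 s, if anything falls off the work surface, if the arm or the gripper's body presses on something with over 40 N, if the wrist force passes 120 N, or if a joint passes its speed limit or range.

## Working session

There is one attempt and no reset: what is moved stays moved. The work goes in short steps, Python scripts to look and compute and a tool call to move; the robot and the scene stay as the last step left them, time stands still between calls to the robot, and variables do not carry over. Pictures are saved under pics/ and viewed, at most 10 in all, crops included, and the job is handed in when it is done.

Besides the shell and the picture viewer there is one more tool, called after "Emit:" as name(argument=value, ...), one argument or row to a line, values as JSON. jog_arm: Moves the arm, as the interface text tells. Its arguments: {"type":"object","properties":{"rows":{"type":"array"},"claw":{"type":"number"}},"required":["rows"]}

```bash
mkdir -p pics; cat > h.py <<'E'
import numpy as np,cv2
from station import *
def save(n,f):
    im=capture(n); cv2.imwrite(f'pics/{f}.png',im[:,:,::-1]); return im
def ray(m,u,v):
    f=200/np.tan(np.radians(m['fovy'])/2)
    d=np.array([(u-m['cx'])/f,(v-m['cy'])/f,1.]); R=np.array(m['rotation'])
    return np.array(m['eye']),R@d
def onz(m,u,v,z):
    e,d=ray(m,u,v); return e+d*(z-e[2])/d[2]
def proj(m,p):
    f=200/np.tan(np.radians(m['fovy'])/2)
    c=np.array(m['rotation']).T@(np.array(p)-m['eye']); return m['cx']+f*c[0]/c[2],m['cy']+f*c[1]/c[2]
E
python3 - <<'E'
from h import *
for n in('scene','top'):
    save(n,n+'0'); print(n,camera_model(n))
s=sense();print(s,finger_overhang)
E
```

```text
scene {'fovy': 48.454015898321934, 'cx': 315.8455127591565, 'cy': 201.24210644650083, 'eye': array([ 1.01818736, -0.7919968 ,  0.87332611]), 'rotation': array([[ 0.85210383,  0.3472079 , -0.39161937],
       [ 0.52310304, -0.54097837,  0.65856329],
       [ 0.01680077, -0.76602159, -0.64259525]])}
top {'fovy': 42.491971467516336, 'cx': 314.1328765781157, 'cy': 195.8640886468307, 'eye': array([0.16905569, 0.00870349, 1.82445397]), 'rotation': array([[ 6.94708357e-03, -9.81163971e-01,  1.93051806e-01],
       [-9.99975549e-01, -6.97080107e-03,  5.56404260e-04],
       [ 7.99801924e-04, -1.93050951e-01, -9.81188407e-01]])}
{'time_s': 0.1, 'joints': array([ 8.24240237e+01,  2.20871114e+01,  3.89205512e-01, -2.41273198e-02,
       -6.84114579e+01, -1.48193020e+01]), 'joint_velocities': array([-0.03148817, -0.04885724,  0.18977002,  0.07731409, -0.02751313,
        0.03818573]), 'effort': array([-4.62374155e-04, -3.91686630e+01,  1.87936646e+01,  4.23193082e+00,
        1.34621162e-02, -7.49151354e-05]), 'tcp_pos': array([0.23792501, 0.57752139, 0.29127489]), 'ee_rot': array([[ 9.24518284e-01, -3.81137157e-01, -6.39790890e-04],
       [-3.81137678e-01, -9.24516459e-01, -1.84044094e-03],
       [ 1.09963218e-04,  1.94536971e-03, -9.99998102e-01]]), 'wrist_force': array([-0.20072087, -0.29498943,  0.29838258]), 'moment': array([-0.02074646,  0.07478969, -0.0507775 ]), 'gripper_force': 0.0, 'gripper_width': 0.9966925668268938} 0.0697
```

View pics/top0.png

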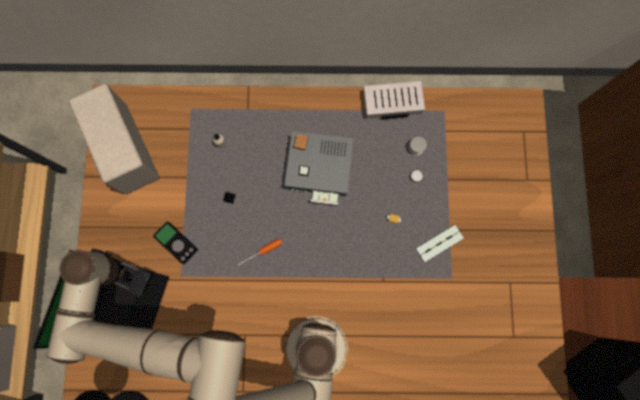

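View pics/scene0.png

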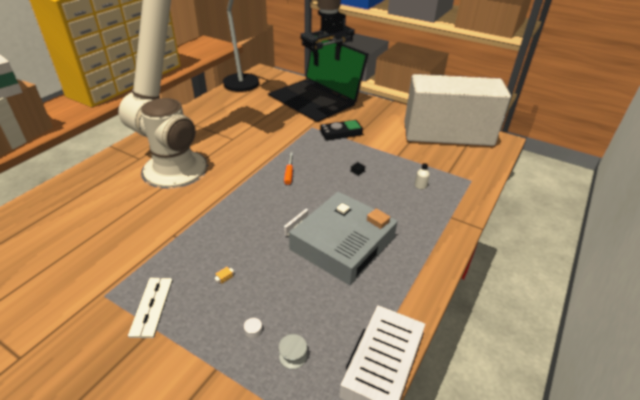

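The top view shows the tester around (320,163), its key at (304,170), the drawer at (325,198) and the resistor at (394,218). The scene view agrees: key at (343,209), resistor at (225,274).

```bash
cat >> h.py <<'E'
def tri(a,ua,va,b,ub,vb):
    e1,d1=ray(a,ua,va);e2,d2=ray(b,ub,vb);d1/=np.linalg.norm(d1);d2/=np.linalg.norm(d2)
    t=np.linalg.lstsq(np.c_[d1,-d2],e2-e1,rcond=None)[0];p,q=e1+t[0]*d1,e2+t[1]*d2
    return (p+q)/2,np.linalg.norm(p-q)
E
python3 - <<'E'
from h import *
T=camera_model('top');S=camera_model('scene')
print('key',onz(T,304,170,.078),onz(S,343,209,.078),tri(T,304,170,S,343,209))
print('res',onz(T,394,218,.01),onz(S,225,274,.012))
for n,u,v in(('FL',284,188),('FR',349,193),('BR',353,136),('BL',291,133)):print(n,onz(T,u,v,.066))
print('dr',onz(T,311,203,.044),onz(T,338,205,.044))
w=camera_model('wrist');s=sense();R=s['ee_rot']
print('wrist fovy',w['fovy'],w['cx'],w['cy'],'eye in tool',R.T@(w['eye']-s['tcp_pos']),'\n',R.T@w['rotation'])
E
```

```text
key [0.60454207 0.04574427 0.078     ] [0.61320232 0.03507302 0.078     ] (array([0.60748366, 0.04613941, 0.06714273]), np.float64(0.0005602066716155652))
res [ 0.44764852 -0.27555938  0.01      ] [ 0.44992871 -0.27494493  0.012     ]
FL [0.54229446 0.11518591 0.066     ]
FR [ 0.52608201 -0.11184106  0.066     ]
BR [ 0.73357351 -0.12737778  0.066     ]
BL [0.74315011 0.09386386 0.066     ]
dr [0.49370287 0.02055635 0.044     ] [ 0.48723025 -0.07441449  0.044     ]
wrist fovy 68.72150285486558 319.5866616381116 199.7211822728175 eye in tool [ 0.07187503  0.00066832 -0.09274081] 
 [[ 7.17268945e-04 -9.65150655e-01 -2.61693903e-01]
 [ 9.99999523e-01  5.18739819e-04  8.27709485e-04]
 [-6.63113304e-04 -2.61694372e-01  9.65150566e-01]]
```

Emit:
jog_arm(
  rows=[
    [[0, 0, 0, -0.16], [0, 0, 0, -0.16], [0.032, 0.0445, 0, 0], [0.032, 0.0445, 0, 0], [0.032, 0.0445, 0, 0], [0.032, 0.0445, 0, 0], [0.032, 0.0445, 0, 0], [0.032, 0.0445, 0, 0], [0.032, 0.0445, 0, 0], [0.032, 0.0445, 0, 0], [0.032, 0.0445, 0, 0], [0.032, 0.0445, 0, 0], [0.032, 0.0445, 0, 0], [0.032, 0.0445, 0, 0], [0, 0, 0, 0], [0, 0, 0, 0]],
  ],
  claw=0,
)

```text
time_s: 2.1
tcp_pos: [0.583, 0.0179, 0.2916]
ee_rot: [[0.997, -0.072, -0.001], [-0.072, -0.997, 0.0], [-0.001, 0.0, -1.0]]
wrist_force: [-0.1, -1.1, -0.4]
gripper_width: 0.003
gripper_force: 0.0
```

```bash
python3 - <<'E'
from h import *
import pickle
s=sense();w=camera_model('wrist');save('wrist','w1');pickle.dump(w,open('w1.pkl','wb'))
print(s['tcp_pos'],s['ee_rot'],s['time_s'],s['wrist_force'])
E
```

```text
[0.58295673 0.01789329 0.29160514] [[ 9.97438720e-01 -7.15123907e-02 -1.40658862e-03]
 [-7.15124420e-02 -9.97439708e-01  1.38856138e-05]
 [-1.40398033e-03  8.67385380e-05 -9.99999011e-01]] 2.1 [-0.07878789 -1.09457525 -0.35417282]
```

View pics/w1.png

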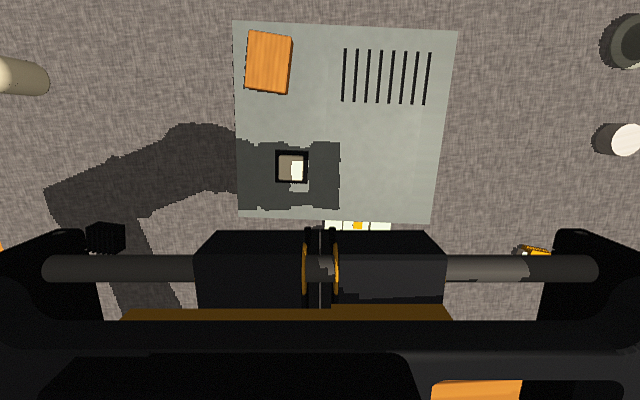

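The wrist view shows the key at about (291,167) in its dark bezel. Tester top corners are at (233,20), (457,31), (430,223) and (238,211), and the gripper hides the drawer.

```bash
python3 - <<'E'
from h import *
import pickle
w=pickle.load(open('w1.pkl','rb'))
im=cv2.imread('pics/w1.png');g=im[130:200,260:330].max(2)
n,l,st,c=cv2.connectedComponentsWithStats((g<35).astype(np.uint8))
for i in range(1,n):
    if st[i][4]>50: print('bez',st[i]+[260,130,0,0,0])
C=dict(BL=(233,20),BR=(457,31),FR=(430,223),FL=(238,211))
P={k:onz(w,*v,.066)[:2] for k,v in C.items()}
for k in P: print(k,P[k])
loc=dict(BL=(.2,.11),BR=(.2,-.11),FR=(0,-.11),FL=(0,.11))
A=np.array([loc[k] for k in P]);B=np.array([P[k] for k in P])
a=A-A.mean(0);b=B-B.mean(0);th=np.arctan2((a[:,0]*b[:,1]-a[:,1]*b[:,0]).sum(),(a*b).sum())
R=np.array([[np.cos(th),-np.sin(th)],[np.sin(th),np.cos(th)]]);o=B.mean(0)-R@A.mean(0)
print('yaw',np.degrees(th),'o',o,'res',B-(A@R.T+o))
print('key model',o+R@[.06,.05],'key px',onz(w,291.5,167,.078), 'tray y line at face x=-.04',o+R@[-.04,-.035],'well out',o+R@[-.043,-.035])
E
```

```text
bez [275 150  34  34 411]
BL [0.75325127 0.08858414]
BR [ 0.72837274 -0.12772188]
FR [ 0.53109155 -0.10707552]
FL [0.56118267 0.1116058 ]
yaw -6.84240380244102 o [0.5441868  0.00326202] res [[-2.61632392e-03 -6.66475523e-05]
 [-1.28430649e-03  2.06040350e-03]
 [ 1.00229873e-05 -1.12100402e-03]
 [ 3.89060743e-03 -8.72751936e-04]]
key model [0.60971639 0.04575757] key px [0.60886272 0.04466887 0.078     ] tray y line at face x=-.04 [ 0.50030183 -0.02672314] well out [ 0.4973232  -0.02636573]
```

Emit:
jog_arm(
  rows=[
    [[0.008, -0.0095, 0.044, 0], [0.008, -0.0095, 0.044, 0], [0.008, -0.01, 0.044, 0], [0, 0, 0, 0], [0, 0, 0.002, 0], [0, 0, 0.002, 0], [0, 0, 0.002, 0], [0, 0, 0.002, 0], [0, 0, 0.002, 0], [0, 0, 0.002, 0], [0, 0, 0.0015, 0], [0, 0, 0.0015, 0], [0, 0, 0.001, 0]],
  ],
)

```text
time_s: 3.78
tcp_pos: [0.6093, 0.0452, 0.1443]
ee_rot: [[0.997, -0.071, 0.0], [-0.071, -0.997, -0.0], [0.0, 0.0, -1.0]]
wrist_force: [-0.6, -0.5, 0.2]
gripper_width: 0.005
gripper_force: 0.5
```

Emit:
jog_arm(
  rows=[
    [[0, 0, 0.001, 0], [0, 0, 0.001, 0], [0, 0, 0.001, 0], [0, 0, 0, 0]],
  ],
)

```text
time_s: 4.28
tcp_pos: [0.6093, 0.0453, 0.1415]
ee_rot: [[0.998, -0.071, 0.0], [-0.071, -0.998, 0.0], [0.0, -0.0, -1.0]]
wrist_force: [-1.8, 0.0, 4.3]
gripper_width: 0.01
gripper_force: 2.1
```

```bash
python3 - <<'E'
from h import *
T=camera_model('top')
a=cv2.imread('pics/top0.png')
b=save('top','top1')[:,:,::-1]; s=sense(); print(s['tcp_pos'],s['wrist_force'])
cr=np.hstack([cv2.resize(i[110:225,260:360],None,fx=4,fy=4) for i in(a,b)])
cv2.imwrite('pics/cmp.png',cr); print(cr.shape)
E
```

```text
[0.60936739 0.04534513 0.14147937] [-1.6368276   0.38645498  4.72805952]
(460, 800, 3)
```

View pics/cmp.png

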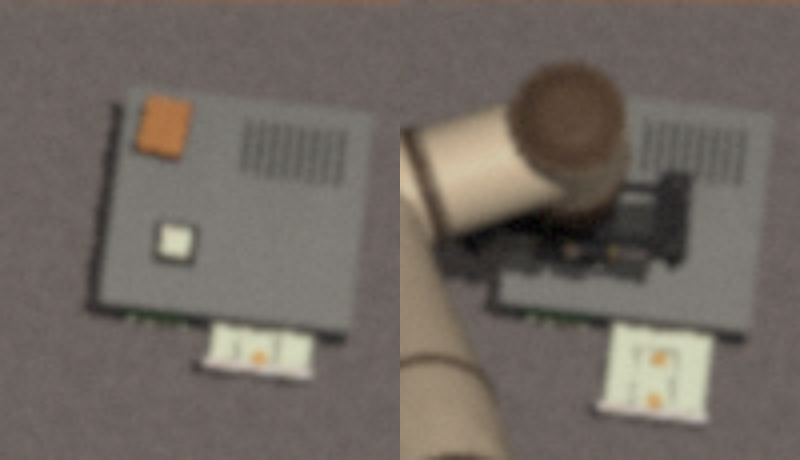

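The right half shows the drawer popped out, its front having moved from row ~370 to ~412 at 4×, about 39 mm.

Emit:
jog_arm(
  rows=[
    [[0, 0, -0.005, 0], [0, 0, -0.01, 0], [0, 0, -0.045, 0], [0, 0, -0.045, 0], [0, 0, -0.045, 0], [-0.039, 0.042, 0, 0], [-0.039, 0.042, 0, 0], [-0.039, 0.042, 0, 0], [-0.039, 0.042, 0, 0], [-0.039, 0.042, 0, 0], [0, 0, 0, 0], [0, 0, 0, 0]],
  ],
  claw=0.6,
)

```text
time_s: 5.82
tcp_pos: [0.4003, -0.1505, 0.2919]
ee_rot: [[0.997, -0.071, 0.002], [-0.071, -0.997, -0.0], [0.002, -0.0, -1.0]]
wrist_force: [0.2, 0.2, 0.6]
gripper_width: 0.596
gripper_force: 0.0
```

```bash
python3 - <<'E'
from h import *
import pickle
s=sense();w=camera_model('wrist');save('wrist','w2');pickle.dump(w,open('w2.pkl','wb'))
print(s['tcp_pos'],s['ee_rot'],s['time_s'],s['wrist_force'])
E
```

```text
[ 0.40025964 -0.15051678  0.29187679] [[ 9.97457071e-01 -7.12468869e-02  1.80912636e-03]
 [-7.12469113e-02 -9.97458708e-01 -5.10842624e-05]
 [ 1.80816843e-03 -7.79403062e-05 -9.99998362e-01]] 5.825 [0.23502969 0.19582036 0.57589205]
```

View pics/w2.png

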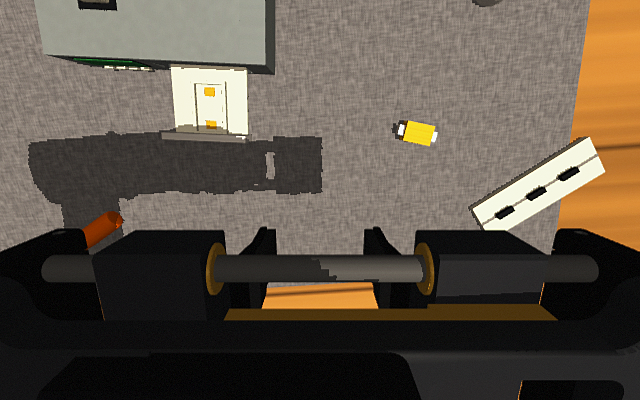

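The wrist view shows the open drawer with its well outline around (210,107) and front edge at row ~133. The yellow resistor is at (419,133), its white lugs pointing roughly left and right.

```bash
python3 - <<'E'
from h import *
import pickle
im=cv2.imread('pics/w2.png')
a=cv2.resize(im[55:155,150:260],None,fx=4,fy=4,interpolation=cv2.INTER_NEAREST)
b=cv2.resize(im[105:160,385:445],(360,330),interpolation=cv2.INTER_NEAREST)
c=np.zeros((400,800,3),np.uint8);c[:,:440]=a;c[:330,440:]=b
cv2.imwrite('pics/z2.png',c)
w=pickle.load(open('w2.pkl','rb'))
H=cv2.cvtColor(im,cv2.COLOR_BGR2HSV)
m=cv2.inRange(H,(18,120,80),(35,255,255));m[:, :380]=0;m[:,450:]=0;m[160:]=0
cs,_=cv2.findContours(m,0,2);k=max(cs,key=cv2.contourArea)
print(cv2.minAreaRect(k)); 
P=np.array([onz(w,*p[0],.02)[:2] for p in k],np.float32);print(cv2.minAreaRect(P*1000))
# well from expected geometry
yaw=np.radians(-6.8);R=np.array([[np.cos(yaw),-np.sin(yaw)],[np.sin(yaw),np.cos(yaw)]]);o=np.array([.5442,.0033])
for d in((-.08,-.083,.044),(-.08,.013,.044),(-.016,-.051,.016),(-.016,-.019,.016),(-.07,-.019,.016),(-.07,-.051,.016),(0,-.11,.066),(-.043,-.035,.016)):
    print(d,proj(w,[*(o+R@d[:2]),d[2]]))
E
```

```text
((418.3682861328125, 133.11463928222656), (28.84517478942871, 21.44181251525879), 12.094757080078125)
((448.8017883300781, -275.3741455078125), (34.74372863769531, 24.947118759155273), 75.07493591308594)
(-0.08, -0.083, 0.044) (np.float64(244.88174764625305), np.float64(141.42543877744936))
(-0.08, 0.013, 0.044) (np.float64(160.54904184308), np.float64(137.3170456231297))
(-0.016, -0.051, 0.016) (np.float64(222.54071042282234), np.float64(83.33299202008227))
(-0.016, -0.019, 0.016) (np.float64(195.2861238769), np.float64(81.93808207816384))
(-0.07, -0.019, 0.016) (np.float64(198.03481590401594), np.float64(129.0393268595433))
(-0.07, -0.051, 0.016) (np.float64(224.221152242943), np.float64(130.32645888404292))
(0, -0.11, 0.066) (np.float64(265.0018637040306), np.float64(63.11974106979744))
(-0.043, -0.035, 0.016) (np.float64(210.05049057894098), np.float64(106.62870032262195))
```

View pics/z2.png

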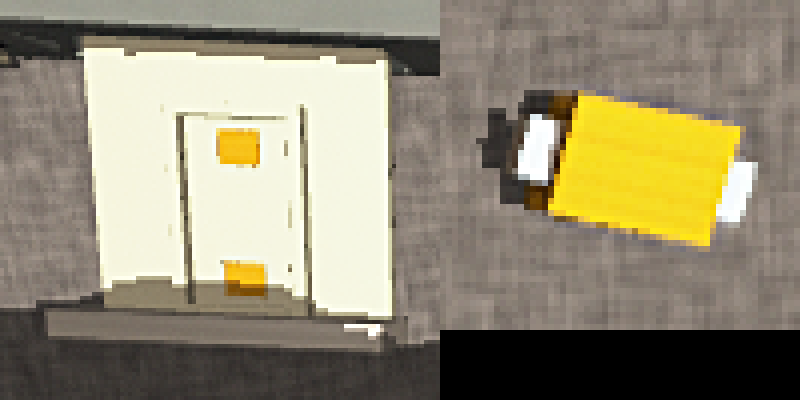

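The crops show the resistor's top face as a clean 34.7 × 24.9 mm rectangle. The well walls run at x ≈ 195.5–198 and 222–224 and the drawer front edge is at rows 139–142, within about 1.5 px of my tester model.

Emit:
jog_arm(
  rows=[
    [[0.0191, 0.0404, 0, 0], [0.0191, 0.0404, 0, 0], [0.0191, 0.0404, 0, 0], [0, 0, 0.017, 0.176], [0, 0, 0.017, 0.176], [0, 0, 0.017, 0.176], [0, 0, 0.017, 0.176], [0, 0, 0.017, 0.176], [0, 0, 0.017, 0.176], [0, 0, 0.017, 0.176], [0, 0, 0.017, 0.176], [0, 0, 0.017, 0.176], [0, 0, 0.017, 0.176], [0, 0, 0, 0], [0, 0, 0, 0]],
  ],
)

```text
time_s: 7.75
tcp_pos: [0.4496, -0.2751, 0.1215]
ee_rot: [[-0.253, -0.967, 0.001], [-0.967, 0.253, -0.0], [0.0, -0.001, -1.0]]
wrist_force: [1.2, -0.0, -0.6]
gripper_width: 0.602
gripper_force: 0.0
```

Emit:
jog_arm(
  rows=[
    [[0, 0.0008, 0.012, 0], [0, 0, 0.012, 0], [0, 0, 0.012, 0], [0, 0, 0.0077, 0], [0, 0, 0, 0]],
  ],
)

```text
time_s: 8.38
tcp_pos: [0.4473, -0.2751, 0.0767]
ee_rot: [[-0.257, -0.966, -0.002], [-0.966, 0.257, 0.0], [0.0, 0.002, -1.0]]
wrist_force: [0.1, 0.4, 0.6]
gripper_width: 0.602
gripper_force: 0.0
```

Emit:
jog_arm(
  rows=[
    [[0, 0, 0, 0], [0, 0, 0, 0], [0, 0, 0, 0], [0, 0, 0, 0], [0, 0, 0, 0], [0, 0, 0, 0]],
  ],
  claw=0,
)

```text
time_s: 9.12
tcp_pos: [0.4479, -0.2752, 0.0778]
ee_rot: [[-0.257, -0.966, 0.0], [-0.966, 0.257, -0.0], [0.0, -0.001, -1.0]]
wrist_force: [-0.3, 0.9, 2.4]
gripper_width: 0.269
gripper_force: 30.0
```

Emit:
jog_arm(
  rows=[
    [[0, 0, -0.02, 0], [0, 0, -0.04, 0], [0, 0, -0.04, 0], [0, 0, -0.04, -0.1716], [0, 0, 0, -0.1716], [0, 0, 0, -0.1716], [0, 0, 0, -0.1716], [0, 0, 0, -0.1716], [0, 0, 0, -0.1716], [0, 0, 0, -0.1716], [0, 0, 0, -0.1716], [0, 0, 0, -0.1716], [0, 0, 0, -0.1716], [-0.0142, -0.0477, 0, 0], [-0.0142, -0.0477, 0, 0], [-0.0142, -0.0477, 0, 0], [-0.0142, -0.0477, 0, 0], [-0.0142, -0.0477, 0, 0], [0, 0, 0, 0], [0, 0, 0, 0]],
  ],
)

```text
time_s: 11.62
tcp_pos: [0.4043, -0.0301, 0.2174]
ee_rot: [[0.993, -0.114, -0.0], [-0.114, -0.993, -0.0], [-0.0, 0.0, -1.0]]
wrist_force: [-0.4, 0.5, -0.2]
gripper_width: 0.271
gripper_force: 30.0
```

```bash
python3 - <<'E'
from h import *
import pickle
s=sense();w=camera_model('wrist');im=save('wrist','w3')[:,:,::-1];pickle.dump(w,open('w3.pkl','wb'))
print(s['tcp_pos'],s['ee_rot'],s['time_s'],s['gripper_width'])
yaw=np.radians(-6.8);R=np.array([[np.cos(yaw),-np.sin(yaw)],[np.sin(yaw),np.cos(yaw)]]);o=np.array([.5442,.0033])
for d in((-.08,-.083,.044),(-.08,.013,.044),(-.016,-.051,.016),(-.016,-.019,.016),(-.07,-.019,.016),(-.07,-.051,.016),(0,-.11,.066),(0,.11,.066),(-.043,-.035,.016)):
    print(d,proj(w,[*(o+R@d[:2]),d[2]]))
z=cv2.resize(im[20:270,160:460],(720,600),interpolation=cv2.INTER_NEAREST);cv2.imwrite('pics/z3.png',z)
E
```

```text
[ 0.40434463 -0.03008931  0.21739741] [[ 9.93488646e-01 -1.13930196e-01 -4.70917284e-04]
 [-1.13930255e-01 -9.93488745e-01 -1.00396074e-04]
 [-4.56412877e-04  1.53394085e-04 -9.99999884e-01]] 11.625 0.27066874446353606
(-0.08, -0.083, 0.044) (np.float64(356.0400614850977), np.float64(139.94727876888345))
(-0.08, 0.013, 0.044) (np.float64(248.52115935677355), np.float64(139.38729517448488))
(-0.016, -0.051, 0.016) (np.float64(320.53292856057925), np.float64(67.56337380914053))
(-0.016, -0.019, 0.016) (np.float64(286.04544815973964), np.float64(67.36842232816966))
(-0.07, -0.019, 0.016) (np.float64(287.42399404537866), np.float64(127.30771444535306))
(-0.07, -0.051, 0.016) (np.float64(320.20166333037236), np.float64(127.4809067168263))
(0, -0.11, 0.066) (np.float64(399.65735193113596), np.float64(33.26945148174079))
(0, 0.11, 0.066) (np.float64(105.59925520728288), np.float64(31.544256258838715))
(-0.043, -0.035, 0.016) (np.float64(303.5594033368703), np.float64(98.19172496604781))
```

View pics/z3.png

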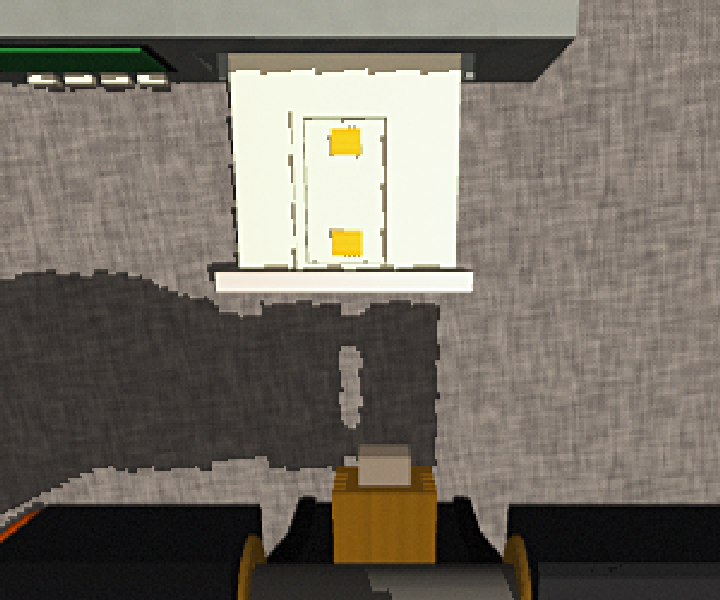

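The crop shows the panel's top front edge at row 141.7, columns 249.6 to 357.1. The well outline spans columns 286.7–320.4 and rows 69.2–130.4.

```bash
python3 - <<'E'
from h import *
import pickle
w=pickle.load(open('w3.pkl','rb'))
yaw=np.radians(-6.54);R=np.array([[np.cos(yaw),-np.sin(yaw)],[np.sin(yaw),np.cos(yaw)]])
f=onz(w,303.35,141.7,.044)[:2];print('face',f,'well by panel',f+R@[.037,0])
for z in(.016,.019,.022):print(z,np.mean([onz(w,u,v,z)[:2] for u,v in((286.7,69.2),(320.4,69.2),(320.4,130.4),(286.7,130.4))],0), (R.T@(onz(w,303.5,69.2,z)[:2]-onz(w,303.5,130.4,z)[:2])))
s=sense()['tcp_pos'][:2]
t=f+R@[.037,0];print('tool shift xy',np.diag([1,-1])@R.T@(t-s))
E
```

```text
face [ 0.45874199 -0.02268642] well by panel [ 0.49550121 -0.02690061]
0.016 [ 0.49520472 -0.02607682] [ 0.05536962 -0.00076493]
0.019 [ 0.49500392 -0.02620957] [ 0.05480488 -0.00075713]
0.022 [ 0.49480313 -0.02634232] [ 0.05424015 -0.00074932]
tool shift xy [ 0.09004625 -0.014012  ]
```

Emit:
jog_arm(
  rows=[
    [[0.0449, -0.0072, 0, 0], [0.0449, -0.0072, 0, 0], [0, 0, 0.03, 0], [0, 0, 0.03, 0], [0, 0, 0.03, 0], [0, 0, 0.01, 0], [0, 0, 0, 0], [0, 0, 0, 0], [0, 0, 0, 0]],
  ],
)

```text
time_s: 12.8
tcp_pos: [0.496, -0.026, 0.1186]
ee_rot: [[0.993, -0.115, 0.002], [-0.115, -0.993, 0.001], [0.002, -0.001, -1.0]]
wrist_force: [0.2, -0.3, -0.9]
gripper_width: 0.272
gripper_force: 30.0
```

Emit:
jog_arm(
  rows=[
    [[0, 0, 0.005, 0], [0, 0, 0.005, 0], [0, 0, 0.004, 0], [0, 0, 0.003, 0], [0, 0, 0.002, 0], [0, 0, 0.0015, 0], [0, 0, 0.001, 0], [0, 0, 0, 0], [0, 0, 0, 0]],
  ],
)

```text
time_s: 13.92
tcp_pos: [0.4955, -0.0261, 0.0961]
ee_rot: [[0.993, -0.115, 0.0], [-0.115, -0.993, 0.0], [0.0, -0.0, -1.0]]
wrist_force: [0.1, 0.3, -1.2]
gripper_width: 0.273
gripper_force: 30.0
```

Emit:
jog_arm(
  rows=[
    [[0, 0, 0.001, 0], [0, 0, 0.0006, 0], [0, 0, 0.0005, 0], [0, 0, 0, 0], [0, 0, 0, 0]],
  ],
)

```text
time_s: 14.55
tcp_pos: [0.4954, -0.0261, 0.0939]
ee_rot: [[0.993, -0.115, 0.0], [-0.115, -0.993, 0.0], [0.0, -0.0, -1.0]]
wrist_force: [-0.4, -0.5, -0.4]
gripper_width: 0.27
gripper_force: 30.0
```

Emit:
jog_arm(
  rows=[
    [[0, 0, 0, 0], [0, 0, 0, 0], [0, 0, 0, 0], [0, 0, -0.005, 0], [0, 0, -0.02, 0], [0, 0, -0.05, 0], [0, 0, -0.05, 0], [-0.05, 0, 0, 0], [-0.04, 0, 0, 0], [0, 0, 0, 0], [0, 0, 0, 0]],
  ],
  claw=0.55,
)

```text
time_s: 15.92
tcp_pos: [0.4067, -0.0156, 0.2196]
ee_rot: [[0.993, -0.114, 0.002], [-0.114, -0.993, 0.0], [0.002, -0.001, -1.0]]
wrist_force: [1.3, 0.6, -1.0]
gripper_width: 0.548
gripper_force: 0.0
```

```bash
python3 - <<'E'
from h import *
import pickle
s=sense();w=camera_model('wrist');im=save('wrist','w4')[:,:,::-1];pickle.dump(w,open('w4.pkl','wb'))
print(s['tcp_pos'],s['time_s'],s['wrist_force'])
z=cv2.resize(im[20:270,160:460],(720,600),interpolation=cv2.INTER_NEAREST);cv2.imwrite('pics/z4.png',z)
E
```

```text
[ 0.40665232 -0.01556724  0.21963707] 15.925 [ 1.30403619  0.63011894 -1.00970495]
```

View pics/z4.png

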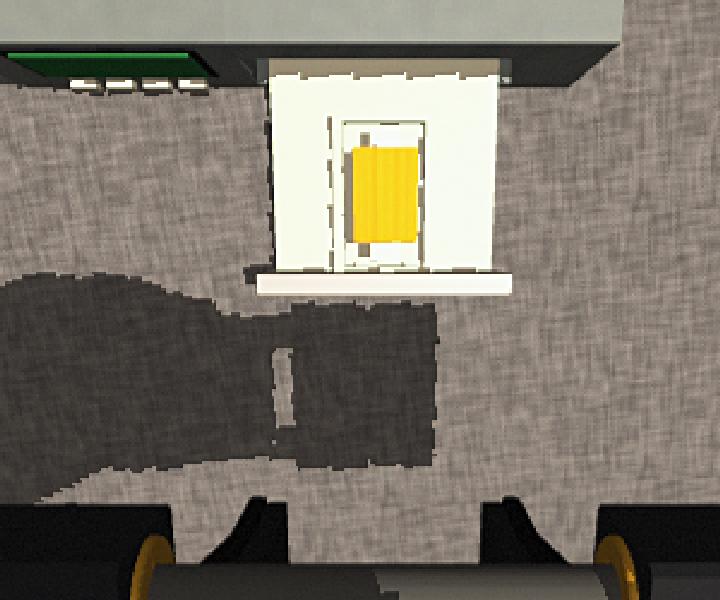

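The resistor is lying squarely in the well: yellow block at crop (353–418, 147–243) inside the well outline (343–425, 121–268).

Emit:
jog_arm(
  rows=[
    [[0, 0, 0.043, 0], [0, 0, 0.043, 0], [0, 0, 0.03, 0], [0, 0, 0.014, 0], [0.012, 0.001, 0, 0], [0.0105, 0, 0, 0], [0, 0, 0, 0], [0, 0, 0, 0], [0, 0, 0, 0]],
  ],
  claw=0,
)

```text
time_s: 17.1
tcp_pos: [0.428, -0.0194, 0.0893]
ee_rot: [[0.993, -0.115, 0.0], [-0.115, -0.993, 0.0], [0.0, -0.0, -1.0]]
wrist_force: [0.1, 0.6, -0.6]
gripper_width: 0.004
gripper_force: 0.0
```

Emit:
jog_arm(
  rows=[
    [[0.002, 0, 0, 0], [0.002, 0, 0, 0], [0.002, 0, 0, 0], [0.002, 0, 0, 0], [0.002, 0, 0, 0], [0.002, 0, 0, 0], [0.001, 0, 0, 0], [0.001, 0, 0, 0], [0.001, 0, 0, 0], [0.001, 0, 0, 0], [0.001, 0, 0, 0], [0.001, 0, 0, 0], [0.001, 0, 0, 0], [0.001, 0, 0, 0], [0.001, 0, 0, 0], [0.001, 0, 0, 0], [0.001, 0, 0, 0], [0.001, 0, 0, 0], [0.001, 0, 0, 0], [0.001, 0, 0, 0]],
  ],
)

```text
time_s: 19.6
tcp_pos: [0.4524, -0.0225, 0.0886]
ee_rot: [[0.993, -0.115, -0.004], [-0.115, -0.993, -0.001], [-0.004, 0.001, -1.0]]
wrist_force: [-5.4, 2.2, 1.9]
gripper_width: 0.005
gripper_force: 2.6
```

Emit:
jog_arm(
  rows=[
    [[0.0015, 0, 0, 0], [0.0015, 0, 0, 0], [0.0015, 0, 0, 0], [0.0015, 0, 0, 0], [0.0015, 0, 0, 0], [0.0015, 0, 0, 0], [0.0015, 0, 0, 0], [0.0015, 0, 0, 0], [0.0015, 0, 0, 0], [0.0015, 0, 0, 0], [0.0015, 0, 0, 0], [0.0015, 0, 0, 0], [0.0015, 0, 0, 0], [0.0015, 0, 0, 0], [0.0015, 0, 0, 0], [0.0015, 0, 0, 0]],
  ],
)

```text
time_s: 21.6
tcp_pos: [0.4746, -0.0254, 0.0882]
ee_rot: [[0.993, -0.116, -0.008], [-0.116, -0.993, -0.001], [-0.008, 0.002, -1.0]]
wrist_force: [-7.8, 3.9, 4.6]
gripper_width: 0.002
gripper_force: 4.4
```

Emit:
jog_arm(
  rows=[
    [[0.001, 0, 0, 0], [0.001, 0, 0, 0], [0.001, 0, 0, 0], [0.001, 0, 0, 0], [0.001, 0, 0, 0], [0.001, 0, 0, 0], [0.001, 0, 0, 0], [0.001, 0, 0, 0], [0.001, 0, 0, 0], [0.001, 0, 0, 0], [0.001, 0, 0, 0], [0.001, 0, 0, 0]],
  ],
)

```text
time_s: 23.1
tcp_pos: [0.4867, -0.0272, 0.0878]
ee_rot: [[0.993, -0.116, -0.008], [-0.116, -0.993, -0.001], [-0.007, 0.002, -1.0]]
wrist_force: [-4.8, 0.3, -1.0]
gripper_width: 0.007
gripper_force: 2.7
```

Emit:
jog_arm(
  rows=[
    [[0.001, 0, 0, 0], [0.001, 0, 0, 0], [0.001, 0, 0, 0], [0.001, 0, 0, 0], [0.001, 0, 0, 0], [0.001, 0, 0, 0], [0.001, 0, 0, 0], [0.001, 0, 0, 0]],
  ],
)

```text
time_s: 24.1
tcp_pos: [0.4941, -0.028, 0.0878]
ee_rot: [[0.993, -0.116, -0.009], [-0.116, -0.993, -0.001], [-0.009, 0.002, -1.0]]
wrist_force: [-6.2, 1.4, 2.2]
gripper_width: 0.007
gripper_force: 3.6
```

Emit:
jog_arm(
  rows=[
    [[0.001, 0, 0, 0], [0.001, 0, 0, 0], [0.001, 0, 0, 0], [0.001, 0, 0, 0], [0.001, 0, 0, 0], [0.001, 0, 0, 0]],
  ],
)

```text
time_s: 24.85
tcp_pos: [0.4994, -0.0287, 0.0877]
ee_rot: [[0.993, -0.116, -0.01], [-0.116, -0.993, -0.001], [-0.01, 0.003, -1.0]]
wrist_force: [-8.4, 2.7, 3.4]
gripper_width: 0.004
gripper_force: 4.6
```

Emit:
jog_arm(
  rows=[
    [[0.001, 0, 0, 0], [0.001, 0, 0, 0], [0.001, 0, 0, 0], [0, 0, 0, 0]],
  ],
)

```text
time_s: 25.35
tcp_pos: [0.5022, -0.029, 0.0877]
ee_rot: [[0.993, -0.116, -0.011], [-0.116, -0.993, -0.001], [-0.011, 0.003, -1.0]]
wrist_force: [-9.0, 3.6, 5.2]
gripper_width: -0.002
gripper_force: 4.8
```

Emit:
jog_arm(
  rows=[
    [[0.001, 0, 0, 0], [0.001, 0, 0, 0], [0.001, 0, 0, 0], [0, 0, 0, 0]],
  ],
)

```text
time_s: 25.85
tcp_pos: [0.5051, -0.0294, 0.0877]
ee_rot: [[0.993, -0.116, -0.011], [-0.116, -0.993, -0.001], [-0.011, 0.003, -1.0]]
wrist_force: [-9.2, 2.8, 4.0]
gripper_width: 0.005
gripper_force: 4.4
```

Emit:
jog_arm(
  rows=[
    [[0.001, 0, 0, 0], [0.001, 0, 0, 0], [0.001, 0, 0, 0], [0, 0, 0, 0]],
  ],
)

```text
time_s: 26.35
tcp_pos: [0.509, -0.0298, 0.0877]
ee_rot: [[0.993, -0.116, -0.009], [-0.116, -0.993, -0.001], [-0.009, 0.002, -1.0]]
wrist_force: [-5.8, -0.6, 1.2]
gripper_width: 0.002
gripper_force: 3.1
```

Emit:
jog_arm(
  rows=[
    [[0.001, 0, 0, 0], [0.001, 0, 0, 0], [0, 0, 0, 0]],
  ],
)

```text
time_s: 26.72
tcp_pos: [0.5111, -0.03, 0.0877]
ee_rot: [[0.993, -0.116, -0.009], [-0.116, -0.993, -0.001], [-0.008, 0.002, -1.0]]
wrist_force: [-6.5, -0.1, 1.3]
gripper_width: 0.003
gripper_force: 3.2
```

Emit:
jog_arm(
  rows=[
    [[0.001, 0, 0, 0], [0.001, 0, 0, 0], [0, 0, 0, 0]],
  ],
)

```text
time_s: 27.1
tcp_pos: [0.5128, -0.0302, 0.0877]
ee_rot: [[0.993, -0.116, -0.009], [-0.116, -0.993, -0.001], [-0.009, 0.002, -1.0]]
wrist_force: [-7.3, 2.5, 1.3]
gripper_width: 0.008
gripper_force: 3.7
```

Emit:
jog_arm(
  rows=[
    [[0.001, 0, 0, 0], [0.001, 0, 0, 0], [0, 0, 0, 0]],
  ],
)

```text
time_s: 27.48
tcp_pos: [0.5146, -0.0305, 0.0877]
ee_rot: [[0.993, -0.116, -0.01], [-0.116, -0.993, -0.001], [-0.01, 0.002, -1.0]]
wrist_force: [-7.7, 1.8, 2.5]
gripper_width: 0.007
gripper_force: 3.9
```

Emit:
jog_arm(
  rows=[
    [[0.001, 0, 0, 0], [0.001, 0, 0, 0], [0, 0, 0, 0]],
  ],
)

```text
time_s: 27.85
tcp_pos: [0.5149, -0.0305, 0.0877]
ee_rot: [[0.993, -0.116, -0.014], [-0.116, -0.993, -0.001], [-0.014, 0.003, -1.0]]
wrist_force: [-12.4, 4.6, 5.9]
gripper_width: 0.007
gripper_force: 6.3
```

Emit:
jog_arm(
  rows=[
    [[0.001, 0, 0, 0], [0.001, 0, 0, 0], [0, 0, 0, 0]],
  ],
)

```text
time_s: 28.22
tcp_pos: [0.5152, -0.0307, 0.0875]
ee_rot: [[0.993, -0.117, -0.018], [-0.117, -0.993, -0.002], [-0.017, 0.004, -1.0]]
wrist_force: [-16.0, 7.1, 9.5]
gripper_width: -0.0
gripper_force: 8.3
```

Emit:
jog_arm(
  rows=[
    [[0.0005, 0, 0, 0], [0, 0, 0, 0]],
  ],
)

```text
time_s: 28.48
tcp_pos: [0.5153, -0.0307, 0.0875]
ee_rot: [[0.993, -0.117, -0.019], [-0.117, -0.993, -0.002], [-0.018, 0.004, -1.0]]
wrist_force: [-17.2, 7.8, 11.7]
gripper_width: 0.008
gripper_force: 8.9
```

Emit:
jog_arm(
  rows=[
    [[-0.002, 0, 0, 0], [-0.002, 0, 0, 0], [-0.002, 0, 0, 0], [-0.002, 0, 0, 0], [-0.002, 0, 0, 0], [-0.002, 0, 0, 0], [-0.02, 0, 0, 0], [-0.03, 0, 0, 0], [-0.02, 0, -0.04, 0], [0, 0, -0.045, 0], [0, 0, -0.045, 0], [0, 0, 0, 0], [0, 0, 0, 0]],
  ],
)

```text
time_s: 30.1
tcp_pos: [0.4422, -0.0206, 0.2194]
ee_rot: [[0.993, -0.114, 0.003], [-0.114, -0.993, 0.001], [0.003, -0.001, -1.0]]
wrist_force: [0.4, 0.4, -0.5]
gripper_width: 0.004
gripper_force: 0.0
```

```bash
python3 - <<'E'
from h import *
s=sense();w=camera_model('wrist');im=save('wrist','w5')[:,:,::-1]
print(s['tcp_pos'],s['time_s'],s['wrist_force'])
yaw=np.radians(-6.54);R=np.array([[np.cos(yaw),-np.sin(yaw)],[np.sin(yaw),np.cos(yaw)]]);f=np.array([.45874,-.02269])
for j in(.03,.01,0):print(j,[proj(w,[*(f+R@[.07-j,y]),.044]) for y in(-.048,.048)])
z=cv2.resize(im[0:250,160:460],(720,600),interpolation=cv2.INTER_NEAREST);cv2.imwrite('pics/z5.png',z)
E
```

```text
[ 0.44222053 -0.02061746  0.21937221] 30.1 [ 0.4167486   0.44697994 -0.50855434]
0.03 [(np.float64(372.3469785850333), np.float64(138.20905581343428)), (np.float64(265.55039175668634), np.float64(138.19873689592862))]
0.01 [(np.float64(373.40993114932917), np.float64(115.04700510233096)), (np.float64(264.4641147947322), np.float64(115.04401655083808))]
0 [(np.float64(373.9576167542539), np.float64(103.11277381006973)), (np.float64(263.9044167551601), np.float64(103.1136783057246))]
```

View pics/z5.png

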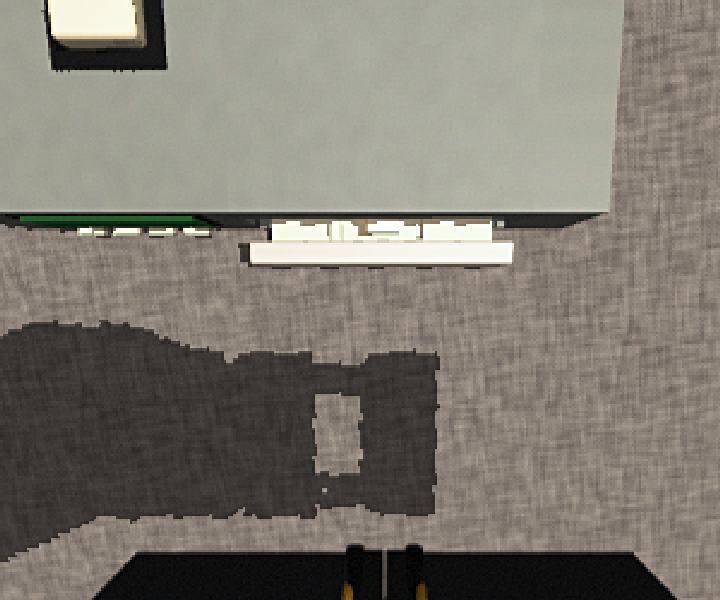

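The drawer's front edge is at row ~110, which puts the joint at about 0.006. It stayed shut after the arm backed off, and the key is up, so I'm handing in.

```bash
python3 -c "
from station import *
print(finish_job())"
```

```text
the job is handed in; nothing more can be done
None
```

The job is handed in, and the judge gave no verdict: the drawer popped out, the resistor went flat into the well, and the drawer stayed shut near joint 0.006 m after the arm backed off, though I couldn't see the resistor once it was closed.

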